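Change over the packs on the bench charger

TASK

Take the three charged battery packs out of the charger and stand them upright, cap up, on the green mat. Put every flat pack from the table on charge, each in a bay of its own: hold the bay's sprung keeper back, stand the pack on its foot with its contacts against the contact rail, and let the keeper close on it. When all of them are in, press the start button; leave everything else on the table alone.

Things in the scene. Friction and masses are not known exactly. Their poses are not given: they have to be found in the camera images.
- charger: Fixed 3-bay charger ahead of the robot. +x points away from the robot, +y left. Origin on the table below the middle bay, in the plane of the contact rail's inner face. In mm: base x -32..112, y -255..165, top (bay floors) z 20; black contact rail, nearest the robot, x -10..0, top z 48; keepers; spring housing x 55..110, top z 66; control end x 5..110, y -251..-169, top z 54.
- bay1_contacts (a point): Brass contacts of bay 1 (left, y = +100 mm in the charger's frame): a point on the rail's inner face, mid-bay, 12 mm above the bay floor; axes as the charger's. The bay is 70 mm wide between ribs 10 mm tall. A seated pack has its contact point here (sideways play 4 mm).
- bay2_contacts (a point): Brass contacts of bay 2 (middle, y = 0 in the charger's frame): a point on the rail's inner face, mid-bay, 12 mm above the bay floor; axes as the charger's. The bay is 70 mm wide between ribs 10 mm tall. A seated pack has its contact point here (sideways play 4 mm).
- bay3_contacts (a point): Brass contacts of bay 3 (right, y = -100 mm in the charger's frame): a point on the rail's inner face, mid-bay, 12 mm above the bay floor; axes as the charger's. The bay is 70 mm wide between ribs 10 mm tall. A seated pack has its contact point here (sideways play 4 mm).
- keeper1 (a joint): Keeper of bay 1: upright square-topped steel plate, orange stripe, 46 mm wide, 5 thick, top 61 mm above the bay floor (33 above the rail's top). Slides along the charger's x, in m: 0 = shut, front face 14 mm from the rail's inner face; 0.012 = holding a pack; 0.022 = stop. Spring: 3 N shut, rising 150 N/m; springs back when let go.
- keeper2 (a joint): Keeper of bay 2: upright square-topped steel plate, orange stripe, 46 mm wide, 5 thick, top 61 mm above the bay floor (33 above the rail's top). Slides along the charger's x, in m: 0 = shut, front face 14 mm from the rail's inner face; 0.012 = holding a pack; 0.022 = stop. Spring: 3 N shut, rising 150 N/m; springs back when let go.
- keeper3 (a joint): Keeper of bay 3: upright square-topped steel plate, orange stripe, 46 mm wide, 5 thick, top 61 mm above the bay floor (33 above the rail's top). Slides along the charger's x, in m: 0 = shut, front face 14 mm from the rail's inner face; 0.012 = holding a pack; 0.022 = stop. Spring: 3 N shut, rising 150 N/m; springs back when let go.
- pack1: Battery pack, black, yellow cap: plain block 26 mm thick (x), 62 wide (y), 110 tall (z), 0.3 kg. Origin: centre of the foot, the end away from the cap; +z runs to the cap; -x is the broad face with 3 brass pads near the foot. Flat (red light): to be charged. Starts lying on the table, contacts up, cap roughly away from the robot. May be absent.
- pack1_contacts (a point): Contact point of pack1: middle of its contact face, 12 mm above its foot. Axes as the pack's.
- pack2: Battery pack, black, yellow cap: plain block 26 mm thick (x), 62 wide (y), 110 tall (z), 0.3 kg. Origin: centre of the foot, the end away from the cap; +z runs to the cap; -x is the broad face with 3 brass pads near the foot. Flat (red light): to be charged. Starts lying on the table, contacts up, cap roughly away from the robot. May be absent.
- pack2_contacts (a point): Contact point of pack2: middle of its contact face, 12 mm above its foot. Axes as the pack's.
- pack3: Battery pack, black, yellow cap: plain block 26 mm thick (x), 62 wide (y), 110 tall (z), 0.3 kg. Origin: centre of the foot, the end away from the cap; +z runs to the cap; -x is the broad face with 3 brass pads near the foot. Flat (red light): to be charged. Starts lying on the table, contacts up, cap roughly away from the robot. May be absent.
- pack3_contacts (a point): Contact point of pack3: middle of its contact face, 12 mm above its foot. Axes as the pack's.
- full1: Battery pack, black, yellow cap: plain block 26 mm thick (x), 62 wide (y), 110 tall (z), 0.3 kg. Origin: centre of the foot, the end away from the cap; +z runs to the cap; -x is the broad face with 3 brass pads near the foot. Charged (green light). Starts in bay 1, cap up, contacts on the rail; pulls straight up.
- full2: Battery pack, black, yellow cap: plain block 26 mm thick (x), 62 wide (y), 110 tall (z), 0.3 kg. Origin: centre of the foot, the end away from the cap; +z runs to the cap; -x is the broad face with 3 brass pads near the foot. Charged (green light). Starts in bay 2, cap up, contacts on the rail; pulls straight up.
- full3: Battery pack, black, yellow cap: plain block 26 mm thick (x), 62 wide (y), 110 tall (z), 0.3 kg. Origin: centre of the foot, the end away from the cap; +z runs to the cap; -x is the broad face with 3 brass pads near the foot. Charged (green light). Starts in bay 3, cap up, contacts on the rail; pulls straight up.
- ready_mat: Green mat, fixed, 240 mm (its x) by 140 mm (its y), 4 mm thick, long side pointing away from the robot, left or right of the packs (a fixed blue parts tray, 28 mm tall, is on the other side). Origin: centre of its underside.
- start (a joint): Start button: travel in m, 0 = out, 0.006 = fully pressed, counts as pressed beyond 0.004. Goes down; spring, 1.5 N at first, 5 N fully down; returns by itself.
- start_top (a point): Middle of the top of the green start button (26 mm across, in a black collar, 76 mm above the table when out), on the control end at the charger's right.
- cup: Clear plastic cup, 72 mm across, 95 mm tall. Leave it alone.
- tape: Blue tape roll, 90 mm across, 24 mm tall. Leave it alone.
- screwdriver: Red screwdriver, 160 mm long, lying. Leave it alone.
- spacer: Aluminium spacer ring, 28 mm across, 22 mm tall. Leave it alone.
- cover: Small black cover, 70 x 50 x 17 mm. Leave it alone.
Mind the look-alikes: they are no part of the job. What is shaped like the pack3 but orange is not meant.

How it is judged:
By the outcome, as a careful person would: the job done as asked, in the order asked, and still so for the second after the job is handed in, with the robot touching nothing.
Of pack1, pack2, pack3 only 2 to 3 are there at a start; the rules pass over those that are not, and their reading is None.
At some moment in a run one of pack1, pack2, pack3 may be knocked a few centimetres aside while the robot is not near it.
It also fails if it takes over 210 s, if anything falls off the work surface, if the arm or the gripper's body presses on something with over 40 N, if the wrist force passes 120 N, or if a joint passes its speed limit or range.

ROBOT

A 6-joint arm with a two-finger parallel gripper is mounted at the origin on the work surface. World frame = base frame: x ahead of the robot, y to its left, z up, the work surface at z = 0. Lengths are in m, angles in rad, forces in N, time in s.
With the tool pointing down it reaches from about 0.3 to 0.75 m from the base axis. Payload 8.5 kg.
Tool frame: the origin (TCP) lies at the very end of the fingers, on their centre line; the grasp point (between the pads) lies 19 mm behind it; z points along the fingers, y is the line along which they close (so a half turn about z gives the same grasp; the last joint's range is limited). The gripper opens to 88 mm and grips with 3 to 60 N. Pads are 18 mm wide; open, the fingers measure 123 mm over their backs; the gripper's body (75 mm by 187 mm) begins 45 mm behind the grasp point.
Start: joints at [-1.501, 0.381, 1.297, -0, 1.464, -0.215], TCP at [0.155, -0.528, 0.239] pointing down, gripper open.
Joint ranges: [-3.11, 3.11], [-0.89, 2.33], [0.22, 2.48], [-1.42, 4.56], [0.17, 2.85], [-2.88, 2.88]. Speed limits (rad/s): [2.39, 2.39, 3.14, 3.14, 3.14, 3.14].

INTERFACE

Orientations are given as a 3x3 rotation matrix whose columns are the frame's x, y, z axes.
In Python, from workcell import arm, vision gives the robot as it stands.
- The arm moves only by the shell command python3 -m inch 'ROWS' [OPENING] [FORCE]. ROWS is JSON, one flat list of numbers, 4 for each row, row after row: the shift along the world's x, y, z in cm, then the turn about the world's z in rad. In form: [dx, dy, dz, yaw, dx, dy, dz, yaw, ...]. A call has 1 to 8 rows; each row shifts and turns the commanded pose from where the row before left it; what a row does not reach is not made up. A row lasts 1/12 s, in which the tool goes at most 41.7 mm and 7.16 degrees, less where a joint would pass 70% of its speed; a pose out of reach is approached as far as the arm can. A call is refused whole if a number of a shift passes 4.17 or a number of a turn 0.125, either way. A call with a gripper value outside its range is refused whole. OPENING is the finger opening in cm, from 0 to 8.81, set as the call begins (- or left out, the last holds). The fingers move at their own pace and stop on an object; FORCE is the grip in N (left out, the last holds). Time passes only in rows, so rows that do not move let the fingers close. It gives the time, the measured TCP pose, the force, the opening and the grip force at its end, in the units of the state.
- arm.read_state(): the state, without advancing time (a new reading comes with each control period).
- vision.get_image(name): name is "scene" or "top" or "wrist"; returns (picture, depth): 480x640x3 uint8, red, green, blue; 480x640 float32, m along the optical axis (not along the pixel's ray), 0 where there is no reading.
- vision.camera_params(name): a dict with "fx", "fy", "cx", "cy" (pixels), "dist" ([k1, k2, p1, p2, k3] as OpenCV has them; the pictures are not rectified), "eye" and "orientation" of the camera in the world; the wrist camera has in their place "tool_from_camera" (4x4, takes a point from camera to tool coordinates, whose origin is the TCP and whose axes are the flange's). Camera axes: x right, y down, z forward; pixel columns grow to the right and rows downward; lengths in m; the calibration is good to about 2 mm. A picture is of the moment at which its call begins: read the wrist's pose just before it. camera_params takes no time and is no camera call.
- arm.job_done(): hands the job in; it is judged then, once.
The state is a dict: "time": time; "q": joint angles; "qd": joint speeds; "effort": joint torques, N m; "ee_pos": TCP position; "eef_rot": TCP orientation; "force": force on the tool from outside, world axes, zero at the start; "torque": the same for the moment, N m; "width": opening from 0.0 (shut) to 1.0 (fully open); "gripper_force": force on a finger pad.
Only numpy, scipy, OpenCV 4.12 (cv2) and the standard library are available. Lean on these libraries where they do the work, as an engineer would, in place of code of your own. Each camera call takes 0.05 s, during which the arm holds its last target. There are 200 camera calls.

## Working session

There is one attempt and no reset: what is moved stays moved. The work goes in short steps, Python scripts to look and compute and a shell command to move; the robot and the scene stay as the last step left them, time stands still between calls to the robot, and variables do not carry over. Pictures are saved under pics/ and viewed, at most 14 in all, crops included, and the job is handed in when it is done.

```bash
mkdir -p pics; ls
cat > h.py <<'E'
import numpy as np, cv2
from workcell import arm, vision
np.set_printoptions(precision=4,suppress=True)
def campose(n,p,s=None):
    if n=="wrist":
        T=np.array(p["tool_from_camera"]);R=np.array(s["eef_rot"]);e=np.array(s["ee_pos"])
        return R@T[:3,:3], R@T[:3,3]+e
    return np.array(p["orientation"]).reshape(3,3),np.array(p["eye"])
def snap(n,save):
    s=arm.read_state(); im,d=vision.get_image(n); p=vision.camera_params(n)
    cv2.imwrite(f"pics/{save}.png",im[:,:,::-1]); R,e=campose(n,p,s)
    np.savez(f"pics/{save}.npz",im=im,d=d,R=R,e=e,K=[p[k] for k in("fx","fy","cx","cy")],dist=p["dist"])
class V:
    def __init__(s,save):
        z=np.load(f"pics/{save}.npz"); s.__dict__.update({k:z[k] for k in z.files})
        fx,fy,cx,cy=s.K; s.M=np.array([[fx,0,cx],[0,fy,cy],[0,0,1.]])
    def ray(s,u,v):
        q=cv2.undistortPoints(np.array([[[u,v]]],float),s.M,s.dist)[0,0]; return np.array([q[0],q[1],1.])
    def z(s,u,v,h): # intersect with height h
        r=s.R@s.ray(u,v); return s.e+r*(h-s.e[2])/r[2]
    def p(s,u,v):
        d=np.median(s.d[int(v)-1:int(v)+2,int(u)-1:int(u)+2]); return s.e+s.R@s.ray(u,v)*d
    def cloud(s):
        u,v=np.meshgrid(np.arange(640),np.arange(480))
        q=cv2.undistortPoints(np.stack([u,v],-1).reshape(-1,1,2).astype(float),s.M,s.dist)[:,0]
        P=(np.c_[q,np.ones(len(q))]*s.d.reshape(-1,1))@s.R.T+s.e; P[s.d.ravel()==0]=np.nan
        return P.reshape(480,640,3)
    def px(s,P):
        q=(np.array(P)-s.e)@s.R; return cv2.projectPoints(q.reshape(-1,1,3),np.zeros(3),np.zeros(3),s.M,s.dist)[0][:,0]
E
python3 - <<'E'
from h import *
for n in("top","scene"): snap(n,n+"0"); v=V(n+"0"); print(n,v.e,v.R.tolist())
print(arm.read_state())
E
```

```text
pics
top [0.2801 0.0071 1.5559] [[-0.023169812981801843, -0.993845017137646, 0.10832932048647041], [-0.9996969275906087, 0.023934310176424625, 0.005762097038060743], [-0.008319418987264784, -0.10816298214754799, -0.9940983636243765]]
scene [ 1.2108 -0.1476  0.793 ] [[0.19673542686468215, 0.6791150404711003, -0.7071760273243903], [0.9803631361219031, -0.14621580151617025, 0.13232180742496916], [-0.013538580043639802, -0.7193216952052257, -0.6945451789894466]]
{'time': 0.1, 'q': array([-1.5014,  0.3811,  1.2981, -0.    ,  1.4636, -0.2153]), 'qd': array([ 0.    , -0.0026, -0.0032,  0.0012, -0.0009, -0.0004]), 'effort': array([  0.0041, -43.8648, -22.491 ,   0.0715,   0.0342,  -0.0001]), 'ee_pos': array([ 0.1545, -0.5276,  0.2382]), 'eef_rot': array([[ 0.9597,  0.2809, -0.0001],
       [ 0.2809, -0.9597,  0.0013],
       [ 0.0003, -0.0012, -1.    ]]), 'force': array([-0.2759, -0.1458, -0.0757]), 'torque': array([ 0.0325,  0.0142, -0.0016]), 'gripper_force': 0.0, 'width': 0.9952205591146706}
```

View pics/top0.png

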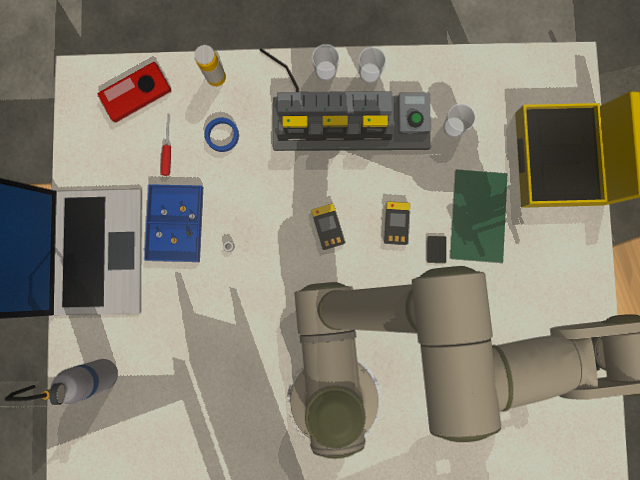

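View pics/scene0.png

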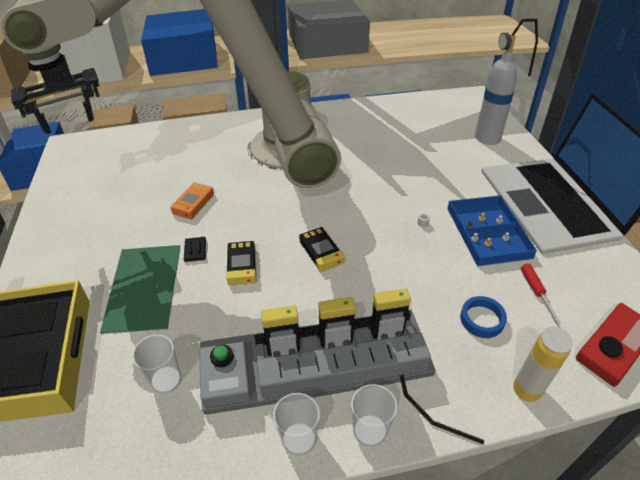

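The top view shows flat packs lying at (328,227) and (397,223), both black with brass pads up. Three charged packs stand in the charger around (295..375,120), with the start button at (415,118). The mat is at (478,215) and the cover at (436,248). In the scene view an orange look-alike lies at (192,200); the arm hides it from the top camera. I'll measure from the depth cloud.

Run:
```python
from h import *
v=V("top0"); C=v.cloud()
print("table z",np.nanmedian(C[260:300,200:260,2]))
def box(name,u0,u1,v0,v1,zl,zh):
    P=C[v0:v1,u0:u1].reshape(-1,3); P=P[(P[:,2]>zl)&(P[:,2]<zh)]
    r=cv2.minAreaRect((P[:,:2]*1000).astype(np.float32)); print(name,len(P),"c",np.array(r[0]),"size",np.array(r[1]),"ang",r[2],"z",np.median(P[:,2]))
box("packL",305,350,195,258,.014,.04)
box("packR",378,418,192,255,.014,.04)
box("cap1",280,312,105,145,.115,.15)
box("cap2",318,352,105,145,.115,.15)
box("cap3",358,392,105,145,.115,.15)
box("housing",272,395,85,120,.055,.075)
box("ctrl",396,435,85,160,.045,.062)
box("base",260,440,80,160,.01,.035)
box("button",405,426,108,130,.066,.09)
# mat by color
im=v.im.astype(int); m=((im[...,1]-im[...,0]>20)&(im[...,1]>im[...,2]))[150:280,430:520]
vv,uu=np.nonzero(m); Q=np.array([v.z(u+430,w+150,.004)[:2]*1000 for u,w in zip(uu,vv)],np.float32); print("mat",cv2.minAreaRect(Q))
big=cv2.resize(v.im[80:270,260:520],None,fx=3,fy=3,interpolation=cv2.INTER_CUBIC); cv2.imwrite("pics/top0c.png",big[:,:,::-1])
```

```text
table z 0.0006591617057231103
packL 989 c [441.3395  19.027 ] size [119.4231  96.2016] ang 15.316595077514648 z 0.026508470057696076
packR 1011 c [ 455.6438 -177.6297] size [ 62.6697 111.16  ] ang 84.64105224609375 z 0.026689743113148312
cap1 284 c [703.5894  79.3636] size [60.2452 26.8788] ang 87.87704467773438 z 0.13043061275844037
cap2 278 c [700.9678 -20.2084] size [27.4472 60.8773] ang 1.371192216873169 z 0.1305698017682576
cap3 296 c [ 700.2227 -119.4479] size [60.238  27.6281] ang 88.9019546508789 z 0.12985011457056972
housing 2456 c [772.2235 -21.5254] size [301.1959  60.4495] ang 89.30630493164062 z 0.06668827951893352
ctrl 1007 c [ 743.8652 -229.6199] size [ 80.3663 108.4182] ang 88.88800048828125 z 0.05490776847433265
base 3100 c [740.6178 -57.8316] size [475.1474 215.1837] ang 88.61721801757812 z 0.021887924491555633
button 140 c [ 720.504  -230.1934] size [35.5976 39.4812] ang 65.9205551147461 z 0.07266710029205559
mat ((471.43975830078125, -396.7353210449219), (137.9976806640625, 237.7844696044922), 84.04096221923828)
```

View pics/top0c.png

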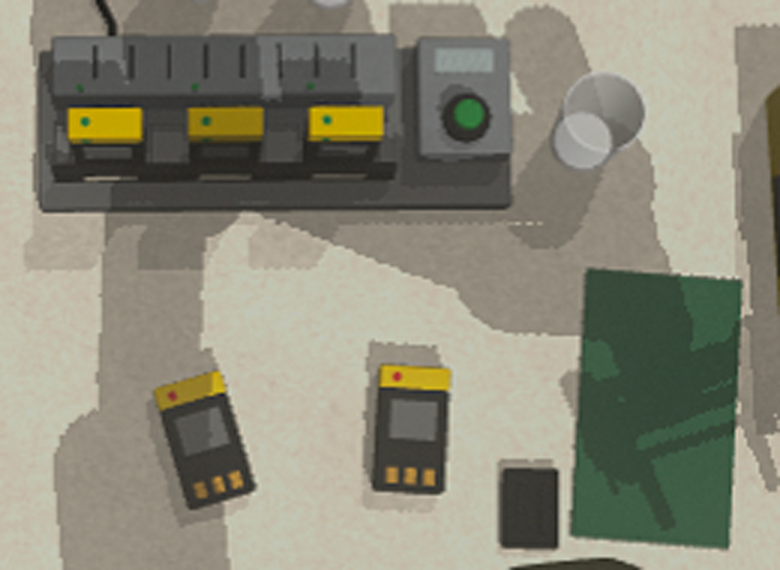

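Readings fit: charger caps at z 130 mm on a 100 mm pitch, yaw about -0.018 rad, origin ≈ (0.6885, -0.020). The meant packs are the two black ones with red lights, at crop (205,440) and (412,428); the orange one is excluded. I'll go to full3 first.

```bash
python3 -m inch '[2.7,2.05,1,-0.0378,2.7,2.05,0,-0.0378,2.7,2.05,0,-0.0378,2.7,2.05,0,-0.0378,2.7,2.05,0,-0.0378,2.7,2.05,0,-0.0378,2.7,2.05,0,-0.0378,2.7,2.05,0,-0.0378]' 7.4 20; python3 -m inch '[2.7,2.05,0,0,2.7,2.05,0,0,2.7,2.05,0,0,2.7,2.05,0,0,2.7,2.05,0,0,2.7,2.05,0,0,0,0,0,0,0,0,0,0]'
python3 - <<'E'
from h import *
print(arm.read_state()['ee_pos'],arm.read_state()['eef_rot'],arm.read_state()['q'])
for n in("top","scene","wrist"): snap(n,n+"1")
v=V("top1");C=v.cloud();im=v.im.astype(int)
# packs: dark/pack area with z
for nm,c in (("L",(.441,.02)),("R",(.4556,-.1776))):
    m=(np.hypot(C[...,0]-c[0],C[...,1]-c[1])<.085)&(C[...,2]>.02)&(C[...,2]<.033)
    m=cv2.morphologyEx(m.astype(np.uint8),cv2.MORPH_OPEN,np.ones((5,5)))>0
    print(nm,m.sum(),cv2.minAreaRect((C[m][:,:2]*1000).astype(np.float32)))
cv2.imwrite("pics/both1.png",np.hstack([v.im,V("wrist1").im])[:,:,::-1][:, :, :][::1].copy() if 0 else cv2.resize(np.hstack([v.im,V("wrist1").im]),(800,300),interpolation=cv2.INTER_AREA)[:,:,::-1])
E
```

```text
time: 0.77
ee_pos: [0.3716, -0.3625, 0.2485]
eef_rot: [[1.0, -0.02, -0.0], [-0.02, -1.0, 0.001], [-0.0, -0.001, -1.0]]
force: [0.1, -0.6, 0.4]
width: 0.84
gripper_force: 0.0
time: 1.43
ee_pos: [0.5332, -0.2397, 0.248]
eef_rot: [[1.0, -0.015, -0.001], [-0.015, -1.0, 0.001], [-0.001, -0.001, -1.0]]
force: [0.1, 0.1, 0.2]
width: 0.842
gripper_force: 0.0
[ 0.5332 -0.2397  0.248 ] [[ 0.9999 -0.0149 -0.001 ]
 [-0.0149 -0.9999  0.0006]
 [-0.001  -0.0006 -1.    ]] [-0.6247  0.4367  1.179  -0.0001  1.527   0.961 ]
L 563 ((452.21209716796875, 2.4223403930664062), (107.2102279663086, 58.02229690551758), 21.160995483398438)
R 0 ((0.0, 0.0), (0.0, 0.0), 0.0)
```

View pics/both1.png

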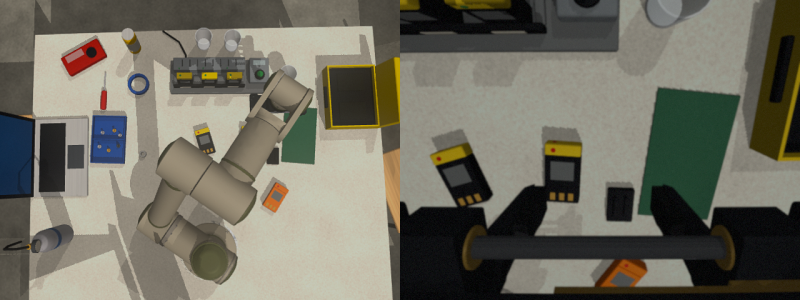

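The overview shows two flat packs and the orange look-alike at (275,197); there is no third flat pack. Next I'll go above bay 3 and take a wrist view to refine the caps.

```bash
python3 -m inch '[2.8,2,0,0,2.8,2,0,0,2.8,2,0,0,2.8,2,0,0,2.8,2,0,0,2.7,2,0,-0.003,0,0,0,0,0,0,0,0]' > /dev/null
python3 - <<'E'
from h import *
s=arm.read_state();print(s['ee_pos'],s['eef_rot'][:2,0])
snap("wrist","w2");v=V("w2");C=v.cloud();im=v.im.astype(int)
m=(im[...,0]>120)&(im[...,1]>90)&(im[...,2]<70)&(C[...,2]>.12)&(C[...,2]<.14)
n,l,st,_=cv2.connectedComponentsWithStats(m.astype(np.uint8))
for i in range(1,n):
    if st[i,4]>400: print(st[i],cv2.minAreaRect((C[l==i][:,:2]*1000).astype(np.float32)),np.median(C[l==i][:,2]))
E
```

```text
[ 0.6997 -0.1211  0.2478] [ 0.9998 -0.0202]
[   9  222   86   31 2021] ((704.3150024414062, 80.24266052246094), (61.574283599853516, 24.04425048828125), 88.08544158935547) 0.13059290561645426
[ 141  222   84   31 2402] ((701.8126831054688, -19.482772827148438), (61.054771423339844, 24.362016677856445), 88.8260498046875) 0.1305690477829047
[ 275  222   81   31 2402] ((699.7903442382812, -119.30757141113281), (60.594970703125, 24.231698989868164), 88.70582580566406) 0.13059294494493698
```

View pics/w2.png

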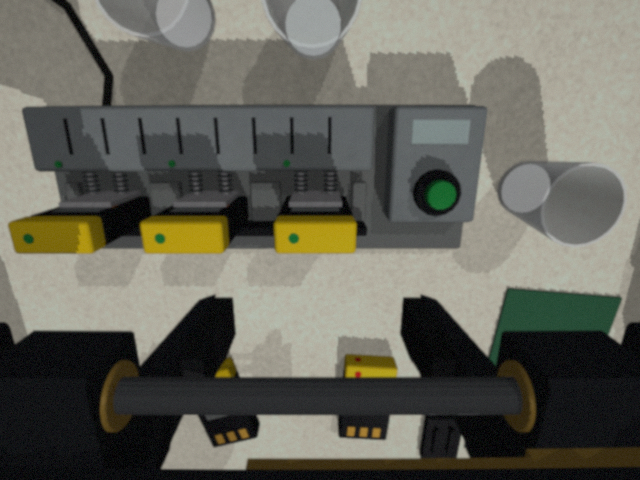

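The wrist view confirms the caps at (58,233), (185,235) and (315,235), with the bay 3 pack centre at (699.8, -119.3). Now I'll descend, grip and lift.

```bash
python3 -m inch '[0,0.17,-3,-0.002,0,0,-3,0,0,0,-3,0,0,0,-3,0,0,0,-2,0,0,0,-2,0,0,0,-0.9,0,0,0,0,0]'; python3 -m inch '[0,0,0,0,0,0,0,0,0,0,0,0,0,0,0,0,0,0,0,0,0,0,0,0]' 5 30; python3 -m inch '[0,0,1,0,0,0,2,0,0,0,3,0,0,0,3,0,0,0,3,0,0,0,3,0,0,0,2,0,0,0,0,0]'
```

```text
time: 2.97
ee_pos: [0.6979, -0.1203, 0.0782]
eef_rot: [[1.0, -0.025, -0.003], [-0.025, -1.0, 0.001], [-0.003, -0.001, -1.0]]
force: [0.2, -0.5, 0.4]
width: 0.839
gripper_force: 0.0
time: 3.47
ee_pos: [0.7, -0.1194, 0.0817]
eef_rot: [[1.0, -0.023, 0.002], [-0.023, -1.0, -0.001], [0.002, 0.001, -1.0]]
force: [-2.3, 0.2, 6.4]
width: 0.701
gripper_force: 30.0
time: 4.13
ee_pos: [0.7004, -0.1194, 0.2554]
eef_rot: [[1.0, -0.023, 0.009], [-0.022, -1.0, -0.003], [0.009, 0.003, -1.0]]
force: [0.6, 0.4, -2.1]
width: 0.7
gripper_force: 30.0
```

Run:
```python
from h import *
C=V("top0").cloud()
for u in(512,516,520,524,528,534): print(u,C[150,u],C[190,u])
s=arm.read_state();print(s['ee_pos'],s['eef_rot'][:,0])
```

```text
512 [ 0.6461 -0.4958  0.0041] [ 0.5387 -0.4919 -0.0041]
516 [ 0.6459 -0.5067  0.0039] [ 0.5372 -0.5003  0.0031]
520 [ 0.6332 -0.4995  0.0569] [ 0.5367 -0.5103  0.0051]
524 [ 0.6333 -0.5105  0.0554] [ 0.5316 -0.5111  0.0344]
528 [ 0.6286 -0.5142  0.0746] [ 0.5254 -0.509   0.0705]
534 [ 0.6339 -0.5385  0.0502] [ 0.5293 -0.5337  0.0446]
[ 0.7004 -0.1194  0.2554] [ 0.9997 -0.0225  0.0086]
```

```bash
python3 -m inch '[-1,-1.7,0,0,-1.6,-2.7,0,0,-1.6,-2.7,0,0,-1.6,-2.7,0,0,-1.6,-2.7,0,0,-1.6,-2.7,0,0,-1.6,-2.7,0,0,-1.6,-2.7,0,0]' >/dev/null; python3 -m inch '[-1.6,-2.7,0,0,-1.6,-2.7,0,0,-0.5,-1,0,0,0,0,0,0,0,0,0,0]'
```

```text
time: 5.22
ee_pos: [0.5404, -0.3888, 0.2486]
eef_rot: [[1.0, -0.023, -0.001], [-0.023, -1.0, 0.002], [-0.001, -0.002, -1.0]]
force: [-0.7, -0.0, -1.4]
width: 0.701
gripper_force: 30.0
```

```bash
python3 -m inch '[0,0,-3.5,0,0,0,-3.5,0,0,0,-3.5,0,0,0,-3,0,0,0,-2.5,0,0,0,-1.5,0,0,0,-0.3,0,0,0,0,0]'; python3 -m inch '[0,0,-0.15,0,0,0,0,0,0,0,0,0]';python3 -m inch '[0,0,-0.15,0,0,0,0,0,0,0,0,0]'
```

```text
time: 5.88
ee_pos: [0.5411, -0.3875, 0.0709]
eef_rot: [[1.0, -0.021, -0.001], [-0.021, -1.0, 0.002], [-0.001, -0.002, -1.0]]
force: [0.3, -0.8, -2.5]
width: 0.7
gripper_force: 30.0
time: 6.13
ee_pos: [0.541, -0.3892, 0.0715]
eef_rot: [[1.0, -0.022, 0.002], [-0.022, -1.0, -0.001], [0.002, 0.001, -1.0]]
force: [0.8, 0.1, -2.6]
width: 0.702
gripper_force: 30.0
time: 6.38
ee_pos: [0.5405, -0.3892, 0.069]
eef_rot: [[1.0, -0.023, 0.0], [-0.023, -1.0, -0.0], [0.0, 0.0, -1.0]]
force: [-0.8, -0.2, -2.2]
width: 0.702
gripper_force: 30.0
```

```bash
for i in 1; do python3 -m inch '[0,0,-0.2,0,0,0,0,0,0,0,0,0]'; done;python3 -m inch '[0,0,-0.15,0,0,0,0,0,0,0,0,0]'
```

```text
time: 6.63
ee_pos: [0.5405, -0.3891, 0.0666]
eef_rot: [[1.0, -0.023, -0.0], [-0.023, -1.0, 0.0], [-0.0, -0.0, -1.0]]
force: [0.1, 0.5, -3.4]
width: 0.701
gripper_force: 30.0
time: 6.88
ee_pos: [0.5408, -0.3892, 0.0658]
eef_rot: [[1.0, -0.023, 0.001], [-0.023, -1.0, -0.001], [0.001, 0.001, -1.0]]
force: [-0.3, 1.2, 2.2]
width: 0.701
gripper_force: 30.0
```

```bash
python3 -m inch '[0,0,0,0,0,0,0,0,0,0,0,0]' 7.4 >/dev/null; python3 -m inch '[0,0,1,0,0,0,2.5,0,0,0,3,0,0,0,3,0,0,0,3,0,0,0,3,0,0.6,1.4,3,0,1.2,2.7,0,0]'; python3 -m inch '[1.5,3.5,0,0,1.5,3.5,0,0,1.5,3.5,0,0,1.5,3.5,0,0,1.5,3.5,0,0,1.5,3.5,0,0,1.5,3.5,0,0,1.5,3.5,0,0]' >/dev/null;  python3 -m inch '[1.3,2.8,0,0,1,2.1,0,0,0,0,0,0,0,0,0,0]'
```

```text
time: 7.8
ee_pos: [0.5587, -0.3509, 0.2575]
eef_rot: [[1.0, -0.026, 0.008], [-0.026, -1.0, -0.008], [0.008, 0.008, -1.0]]
force: [1.6, -0.5, 0.5]
width: 0.841
gripper_force: 0.0
time: 8.8
ee_pos: [0.7016, -0.0182, 0.2506]
eef_rot: [[1.0, -0.021, 0.0], [-0.021, -1.0, -0.0], [0.0, 0.0, -1.0]]
force: [-0.1, -0.1, 0.6]
width: 0.84
gripper_force: 0.0
```

```bash
python3 -m inch '[0,-0.1,-3,0,0,0,-3,0,0,0,-3,0,0,0,-3,0,0,0,-2.5,0,0,0,-2,0,0,0,-0.5,0,0,0,0,0]'; python3 -m inch '[0,0,0,0,0,0,0,0,0,0,0,0,0,0,0,0,0,0,0,0,0,0,0,0]' 5 30; python3 -m inch '[0,0,1,0,0,0,2,0,0,0,3,0,0,0,3,0,0,0,3,0,0,0,3,0,0,0,2,0,0,0,0,0]'
```

```text
time: 9.47
ee_pos: [0.7008, -0.0214, 0.0794]
eef_rot: [[1.0, -0.024, -0.002], [-0.024, -1.0, 0.0], [-0.002, -0.0, -1.0]]
force: [0.2, 1.0, 0.7]
width: 0.842
gripper_force: 0.0
time: 9.97
ee_pos: [0.7023, -0.0197, 0.0826]
eef_rot: [[1.0, -0.022, 0.004], [-0.022, -1.0, 0.0], [0.004, -0.0, -1.0]]
force: [-1.7, 4.3, 7.2]
width: 0.7
gripper_force: 29.9
time: 10.63
ee_pos: [0.7024, -0.0206, 0.2558]
eef_rot: [[1.0, -0.023, 0.009], [-0.023, -1.0, -0.002], [0.009, 0.002, -1.0]]
force: [1.0, -0.5, -2.9]
width: 0.7
gripper_force: 30.0
```

```bash
python3 -m inch '[-1.1,-1.75,0,0,-2,-3.1,0,0,-2,-3.1,0,0,-2,-3.1,0,0,-2,-3.1,0,0,-2,-3.1,0,0,-2,-3.1,0,0,-2,-3.1,0,0]' >/dev/null; python3 -m inch '[-2,-3.2,0,0,-2,-3.2,0,0,-2,-3.2,0,0,-2,-3.2,0,0,0,0,0,0,0,0,0,0]';  python3 -m inch '[0,0,-3.5,0,0,0,-3.5,0,0,0,-3.5,0,0,0,-3,0,0,0,-2.5,0,0,0,-1.5,0,0,0,-0.4,0,0,0,0,0]'>/dev/null; python3 -m inch '[0,0,0,0,0,0,-0.15,0,0,0,0,0]'; python3 -m inch '[0,0,-0.15,0,0,0,0,0,0,0,0,0]'
```

```text
time: 11.8
ee_pos: [0.4689, -0.3839, 0.2485]
eef_rot: [[1.0, -0.026, -0.002], [-0.026, -1.0, 0.002], [-0.002, -0.002, -1.0]]
force: [0.4, 1.5, -4.0]
width: 0.702
gripper_force: 30.0
time: 12.72
ee_pos: [0.4709, -0.3827, 0.0707]
eef_rot: [[1.0, -0.022, 0.001], [-0.022, -1.0, -0.001], [0.001, 0.001, -1.0]]
force: [-0.1, 0.5, -3.6]
width: 0.701
gripper_force: 30.0
time: 12.97
ee_pos: [0.4705, -0.3827, 0.0685]
eef_rot: [[1.0, -0.023, 0.0], [-0.023, -1.0, -0.0], [0.0, 0.0, -1.0]]
force: [-0.7, 0.8, -3.9]
width: 0.697
gripper_force: 30.0
```

```bash
python3 -m inch '[0,0,-0.15,0,0,0,0,0,0,0,0,0]';python3 -m inch '[0,0,-0.1,0,0,0,0,0,0,0,0,0]'
```

```text
time: 13.22
ee_pos: [0.4705, -0.3826, 0.0667]
eef_rot: [[1.0, -0.023, -0.0], [-0.023, -1.0, 0.0], [-0.0, -0.0, -1.0]]
force: [0.3, 0.2, -2.1]
width: 0.704
gripper_force: 30.0
time: 13.47
ee_pos: [0.4706, -0.3826, 0.0666]
eef_rot: [[1.0, -0.023, 0.001], [-0.023, -1.0, -0.001], [0.001, 0.001, -1.0]]
force: [-1.4, 2.1, 6.8]
width: 0.704
gripper_force: 30.0
```

```bash
python3 -m inch '[0,0,0,0,0,0,0,0,0,0,0,0]' 7.4 >/dev/null; python3 -m inch '[0,0,1,0,0,0,2.5,0,0,0,3,0,0,0,3,0,0,0,3,0,0,0,3,0,0.7,1.4,3,0,1.4,2.7,0,0]' >/dev/null; python3 -m inch '[1.7,3.4,0,0,1.7,3.4,0,0,1.7,3.4,0,0,1.7,3.4,0,0,1.7,3.4,0,0,1.7,3.4,0,0,1.7,3.4,0,0,1.7,3.4,0,0]' >/dev/null;  python3 -m inch '[1.7,3.4,0,0,1.7,3.4,0,0,1.7,3.4,0,0,1.6,3,0,0,0.9,1.8,0,0,0,0,0,0,0,0,0,0]'
```

```text
time: 15.63
ee_pos: [0.7035, 0.081, 0.2508]
eef_rot: [[1.0, -0.021, -0.0], [-0.021, -1.0, -0.0], [-0.0, 0.0, -1.0]]
force: [-0.8, -0.6, 0.6]
width: 0.841
gripper_force: 0.0
```

```bash
python3 -m inch '[0,0,-3,0,0,0,-3,0,0,0,-3,0,0,0,-3,0,0,0,-2.5,0,0,0,-2,0,0,0,-0.5,0,0,0,0,0]'; python3 -m inch '[0,0,0,0,0,0,0,0,0,0,0,0,0,0,0,0,0,0,0,0,0,0,0,0]' 5 30; python3 -m inch '[0,0,1,0,0,0,2,0,0,0,3,0,0,0,3,0,0,0,3,0,0,0,3,0,0,0,2,0,0,0,0,0]'
```

```text
time: 16.3
ee_pos: [0.7028, 0.079, 0.0801]
eef_rot: [[1.0, -0.024, -0.002], [-0.024, -1.0, -0.0], [-0.002, 0.0, -1.0]]
force: [-0.3, -0.7, -0.5]
width: 0.841
gripper_force: 0.0
time: 16.8
ee_pos: [0.7043, 0.0805, 0.083]
eef_rot: [[1.0, -0.022, 0.004], [-0.022, -1.0, -0.0], [0.004, -0.0, -1.0]]
force: [-1.2, 1.9, 6.8]
width: 0.703
gripper_force: 30.0
time: 17.47
ee_pos: [0.7044, 0.0802, 0.2563]
eef_rot: [[1.0, -0.023, 0.009], [-0.023, -1.0, -0.001], [0.009, 0.001, -1.0]]
force: [-0.5, -0.1, -2.5]
width: 0.703
gripper_force: 30.0
```

```bash
python3 -m inch '[-1.1,-1.7,0,0,-2.1,-3.1,0,0,-2.1,-3.1,0,0,-2.1,-3.1,0,0,-2.1,-3.1,0,0,-2.1,-3.1,0,0,-2.1,-3.1,0,0,-2.1,-3.1,0,0]' >/dev/null; python3 -m inch '[-2.1,-3.2,0,0,-2.1,-3.2,0,0,-2.1,-3.2,0,0,-2.1,-3.2,0,0,-2.1,-3.2,0,0,-2.1,-3.2,0,0,-1.8,-2.8,0,0,0,0,0,0]'>/dev/null;  python3 -m inch '[0,0,0,0,0,0,-3.5,0,0,0,-3.5,0,0,0,-3.5,0,0,0,-3,0,0,0,-2.5,0,0,0,-1.5,0,0,0,-0.4,0]'>/dev/null; python3 -m inch '[0,0,0,0,0,0,0,0,0,0,-0.15,0,0,0,0,0,0,0,0,0]'; python3 -m inch '[0,0,-0.15,0,0,0,0,0,0,0,0,0]'
```

```text
time: 19.88
ee_pos: [0.4017, -0.3738, 0.071]
eef_rot: [[1.0, -0.023, 0.001], [-0.023, -1.0, -0.001], [0.001, 0.001, -1.0]]
force: [-0.1, 0.2, -2.1]
width: 0.7
gripper_force: 30.0
time: 20.13
ee_pos: [0.4015, -0.3736, 0.0688]
eef_rot: [[1.0, -0.023, 0.0], [-0.023, -1.0, -0.0], [0.0, 0.0, -1.0]]
force: [-0.1, 0.7, -2.2]
width: 0.699
gripper_force: 30.0
```

```bash
python3 -m inch '[0,0,-0.15,0,0,0,0,0,0,0,0,0]';python3 -m inch '[0,0,-0.1,0,0,0,0,0,0,0,0,0]'; python3 -m inch '[0,0,0,0,0,0,0,0,0,0,0,0]' 7.4 >/dev/null; python3 -m inch '[0,0,1,0,0,0,2.5,0,0,0,3,0,0,0,3,0,0,0,3,0,0,0,3,0,0,0,3,0,0.5,1.3,2,0]' >/dev/null; python3 -m inch '[1.2,3.2,0,0,1.2,3.2,0,0,1.2,3.2,0,0,1.2,3.2,0,0,1.2,3.2,0,0,1.2,3.2,0,0,1.2,3.2,0,0,1,3,0,0]' ; python3 -m inch '[0,0,0,0,0,0,0,0,0,0,0,0]'
cat > look.py <<'E'
import sys
from h import *
s=arm.read_state();print(s['ee_pos'],s['eef_rot'][:2,0]); n=sys.argv[1]
snap("wrist",n);v=V(n);C=v.cloud()
m=(C[...,2]>.021)&(C[...,2]<.032)&(C[...,0]<.62)
m=cv2.morphologyEx(m.astype(np.uint8),cv2.MORPH_OPEN,np.ones((3,3)))
k,l,st,_=cv2.connectedComponentsWithStats(m)
for i in range(1,k):
    if st[i,4]>800:
        r=cv2.minAreaRect((C[l==i][:,:2]*1000).astype(np.float32));b=cv2.boxPoints(r)
        d=b[1]-b[0],b[2]-b[1];d=max(d,key=np.linalg.norm);d=d*np.sign(d[0])
        print(st[i],"c",np.array(r[0]),"size",np.array(r[1]),"yaw",np.arctan2(d[1],d[0]),np.median(C[l==i][:,2]),v.im[l==i].mean(0))
E
python3 look.py w3
```

```text
time: 20.38
ee_pos: [0.4015, -0.3736, 0.0672]
eef_rot: [[1.0, -0.023, -0.0], [-0.023, -1.0, 0.0], [-0.0, -0.0, -1.0]]
force: [0.1, -0.4, -1.6]
width: 0.706
gripper_force: 30.0
time: 20.63
ee_pos: [0.4016, -0.3736, 0.0671]
eef_rot: [[1.0, -0.022, 0.0], [-0.022, -1.0, -0.001], [0.0, 0.001, -1.0]]
force: [-1.7, 3.0, 6.3]
width: 0.702
gripper_force: 30.0
time: 22.22
ee_pos: [0.5008, -0.1047, 0.2721]
eef_rot: [[1.0, -0.022, 0.001], [-0.022, -1.0, -0.0], [0.001, 0.0, -1.0]]
force: [-1.5, -0.6, 0.1]
width: 0.844
gripper_force: 0.0
time: 22.47
ee_pos: [0.5004, -0.1069, 0.2717]
eef_rot: [[1.0, -0.022, 0.0], [-0.022, -1.0, -0.0], [0.0, 0.0, -1.0]]
force: [-0.5, -0.1, 0.4]
width: 0.84
gripper_force: 0.0
[ 0.5004 -0.1069  0.2717] [ 0.9997 -0.0225]
[ 349  192   66   97 5164] c [ 454.5306 -176.5342] size [ 61.8559 109.8865] yaw -0.0879999 0.026536705358523455 [57.3149 51.2729 27.6691]
[ 176  197   85  100 5092] c [449.3777   4.6142] size [110.7031  62.0832] yaw 0.26478836 0.026528143869398557 [55.0933 48.836  25.5752]
[ 410  415   51   37 1288] c [ 188.054  -264.7014] size [63.3803 57.4366] yaw 0.9479559 0.02684293611596797 [125.3742  74.5575  26.1514]
```

View pics/w3.png

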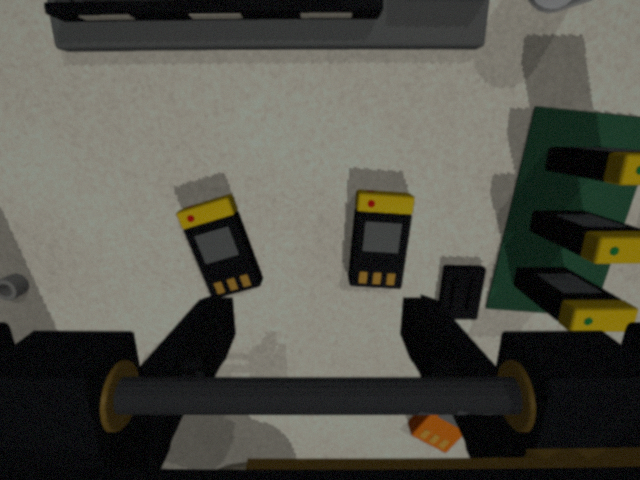

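The wrist view shows three upright full packs on the mat, at (600,165), (585,240) and (575,300). Pack R is at (382,238) and pack L at (220,245), both measuring 62 x 110 x 26.5. I'll compute the stand-up arc for R: grip 35 mm capward of centre with light force, pivoting about the foot edge.

```bash
cat > arc.py <<'E'
import sys
from h import *
yaw,a,h,n=[float(x) for x in sys.argv[1:5]]
r=np.hypot(a,h);t0=np.arctan2(h,a);t=t0+np.linspace(0,np.pi/2,int(n)+1)
P=np.c_[r*np.cos(t)*np.cos(yaw),r*np.cos(t)*np.sin(yaw),r*np.sin(t)]/10
print(np.round(np.diff(P,axis=0),2).tolist())
E
python3 arc.py -0.088 90 22 16; python3 arc.py 0.265 90 22 16
python3 -m inch '[-0.2,-1.4,0,-0.013,-0.2,-1.4,0,-0.013,-0.2,-1.4,0,-0.013,-0.2,-1.4,0,-0.013,-0.3,-1.6,0,-0.0135,0,0,0,0,0,0,-2,0,0,0,-3,0]' 7.6 6; python3 -m inch '[0,0,-3.5,0,0,0,-3.5,0,0,0,-3.5,0,0,0,-3.5,0,0,0,-3,0,0,0,-2,0,0,0,-1,0,0,0,0,0]';python3 -m inch '[0,0,-0.9,0,0,0,-0.5,0,0,0,0,0,0,0,0,0]'
```

```text
[[-0.26, 0.02, 0.87], [-0.34, 0.03, 0.84], [-0.42, 0.04, 0.8], [-0.5, 0.04, 0.76], [-0.57, 0.05, 0.71], [-0.64, 0.06, 0.65], [-0.7, 0.06, 0.58], [-0.75, 0.07, 0.51], [-0.8, 0.07, 0.43], [-0.83, 0.07, 0.35], [-0.87, 0.08, 0.27], [-0.89, 0.08, 0.18], [-0.9, 0.08, 0.09], [-0.91, 0.08, 0.01], [-0.9, 0.08, -0.08], [-0.89, 0.08, -0.17]]
[[-0.25, -0.07, 0.87], [-0.33, -0.09, 0.84], [-0.41, -0.11, 0.8], [-0.48, -0.13, 0.76], [-0.55, -0.15, 0.71], [-0.62, -0.17, 0.65], [-0.68, -0.18, 0.58], [-0.73, -0.2, 0.51], [-0.77, -0.21, 0.43], [-0.81, -0.22, 0.35], [-0.84, -0.23, 0.27], [-0.86, -0.23, 0.18], [-0.87, -0.24, 0.09], [-0.88, -0.24, 0.01], [-0.87, -0.24, -0.08], [-0.86, -0.23, -0.17]]
time: 23.18
ee_pos: [0.4901, -0.18, 0.2229]
eef_rot: [[0.996, -0.09, 0.005], [-0.09, -0.996, -0.003], [0.005, 0.003, -1.0]]
force: [0.2, -0.2, 0.5]
width: 0.86
gripper_force: 0.0
time: 23.85
ee_pos: [0.4887, -0.1785, 0.0197]
eef_rot: [[0.996, -0.089, -0.003], [-0.089, -0.996, 0.002], [-0.003, -0.002, -1.0]]
force: [0.1, 0.3, -0.8]
width: 0.861
gripper_force: 0.0
time: 24.18
ee_pos: [0.4898, -0.1788, 0.0078]
eef_rot: [[0.996, -0.088, 0.001], [-0.088, -0.996, -0.0], [0.001, 0.0, -1.0]]
force: [0.5, -0.2, 0.7]
width: 0.861
gripper_force: 0.0
```

```bash
python3 -m inch '[0,0,-0.4,0,0,0,0,0,0,0,0,0]'; python3 -m inch '[0,0,0,0,0,0,0,0,0,0,0,0,0,0,0,0,0,0,0,0,0,0,0,0]' 5 6; python3 -m inch '[-0.26,0.02,0.87,0,-0.34,0.03,0.84,0,-0.42,0.04,0.8,0,0,0,0,0]'; python3 look.py w4
```

```text
time: 24.43
ee_pos: [0.4896, -0.1786, 0.0034]
eef_rot: [[0.996, -0.088, 0.0], [-0.088, -0.996, -0.0], [0.0, 0.0, -1.0]]
force: [-0.8, -0.6, 0.3]
width: 0.86
gripper_force: 0.0
time: 24.93
ee_pos: [0.4896, -0.1787, 0.0034]
eef_rot: [[0.996, -0.088, 0.0], [-0.088, -0.996, -0.0], [0.0, 0.0, -1.0]]
force: [-0.6, -0.8, 2.4]
width: 0.701
gripper_force: 6.0
time: 25.27
ee_pos: [0.4789, -0.1777, 0.03]
eef_rot: [[0.996, -0.088, 0.001], [-0.088, -0.996, -0.001], [0.001, 0.001, -1.0]]
force: [0.6, 0.2, -0.5]
width: 0.704
gripper_force: 6.0
[ 0.4789 -0.1777  0.03  ] [ 0.9961 -0.0881]
[ 258  438  120   20 2061] c [ 401.2466 -171.0267] size [61.7605 19.6004] yaw 1.4813944 0.029197541432093688 [51.4964 40.8088 21.9408]
```

View pics/w4.png

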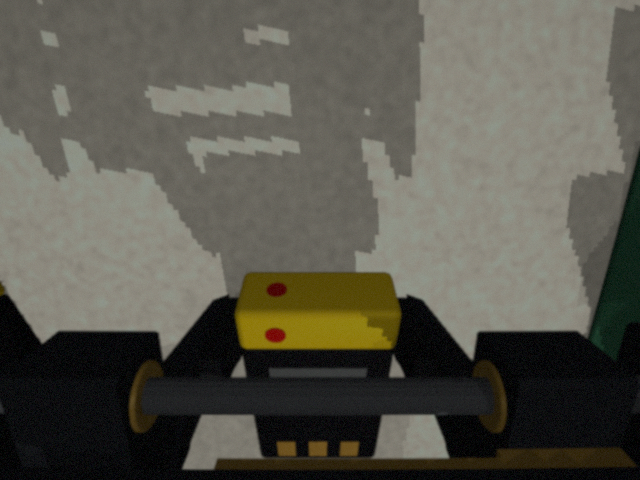

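The pack is pivoting as intended: the cap end (318,310) is lifted while the foot (318,450) stays on the table. I'll continue the arc.

```bash
python3 -m inch '[-0.5,0.04,0.76,0,-0.57,0.05,0.71,0,-0.64,0.06,0.65,0,-0.7,0.06,0.58,0,-0.75,0.07,0.51,0,-0.8,0.07,0.43,0,-0.83,0.07,0.35,0,-0.87,0.08,0.27,0]'; python3 -m inch '[-0.89,0.08,0.18,0,-0.9,0.08,0.09,0,-0.91,0.08,0.01,0,-0.9,0.08,-0.08,0,-0.89,0.08,-0.17,0,0,0,0,0,0,0,0,0]'
python3 - <<'E'
from h import *
snap("scene","s4"); v=V("s4"); cv2.imwrite("pics/s4c.png",cv2.resize(v.im[130:350,90:400],None,fx=2.5,fy=2.5)[:,:,::-1])
snap("wrist","w5");C=V("w5").cloud()
m=(C[...,2]>.1)&(C[...,2]<.125)&(abs(C[...,0]-.387)<.05)&(abs(C[...,1]+.17)<.05)
print(m.sum(),cv2.minAreaRect((C[m][:,:2]*1000).astype(np.float32)),np.percentile(C[m][:,2],[2,50,98]))
E
```

```text
time: 25.98
ee_pos: [0.423, -0.1731, 0.0721]
eef_rot: [[0.996, -0.088, 0.003], [-0.088, -0.996, -0.001], [0.003, 0.001, -1.0]]
force: [4.3, 1.5, 6.5]
width: 0.704
gripper_force: 6.0
time: 26.57
ee_pos: [0.3767, -0.1687, 0.0717]
eef_rot: [[0.996, -0.088, -0.001], [-0.088, -0.996, -0.0], [-0.001, 0.0, -1.0]]
force: [-1.7, 0.4, 6.5]
width: 0.702
gripper_force: 6.0
16533 ((380.32537841796875, -169.0325927734375), (96.33300018310547, 29.266876220703125), 84.91455078125) [0.101  0.1108 0.1229]
```

View pics/s4c.png

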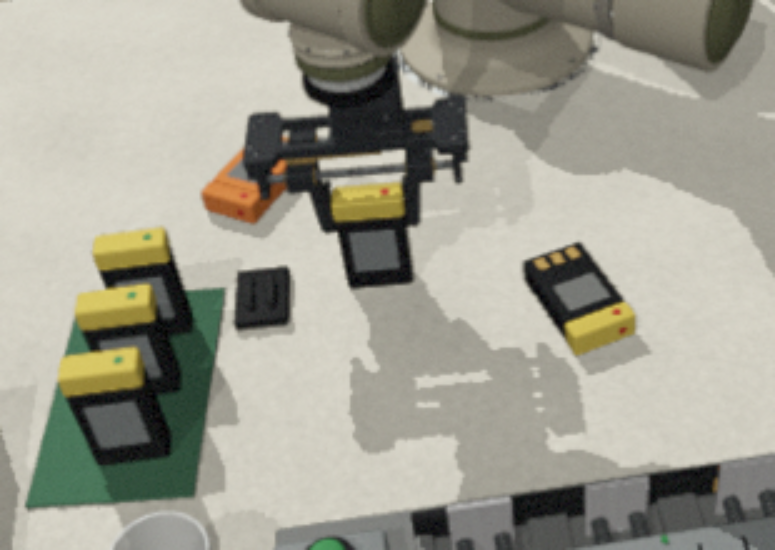

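The crop shows the pack upright in the gripper at (372,235), screen facing away from the robot, so its contacts face the robot. I'll release and check where it stands.

```bash
python3 -m inch '[0,0,0,0,0,0,0,0,0,0,0,0]' 7.6; python3 -m inch '[0,0,1,0,0,0,2,0,0,0,3,0,0,0,3,0,0,0,2,0,0,0,0,0,0,0,0,0]' >/dev/null
cat > cap.py <<'E'
import sys
from h import *
s=arm.read_state();print(s['ee_pos'],s['eef_rot'][:2,0]); n=sys.argv[1]; zt=float(sys.argv[2])
snap("wrist",n);v=V(n);C=v.cloud();im=v.im.astype(int)
m=(im[...,0]>90)&(im[...,1]>70)&(im[...,2]<70)&(abs(C[...,2]-zt)<.006)
k,l,st,_=cv2.connectedComponentsWithStats(m.astype(np.uint8))
for i in range(1,k):
    if st[i,4]>400:
        r=cv2.minAreaRect((C[l==i][:,:2]*1000).astype(np.float32));b=cv2.boxPoints(r)
        d=max(b[1]-b[0],b[2]-b[1],key=np.linalg.norm);d=d*np.sign(d[1])
        A=np.c_[C[l==i][:,:2],np.ones((l==i).sum())];g=np.linalg.lstsq(A,C[l==i][:,2],rcond=None)[0][:2]
        print(st[i],"c",np.array(r[0]),"size",np.array(r[1]),"yaw",-np.arctan2(d[0],d[1]),"z",np.median(C[l==i][:,2]),"slope",g)
E
python3 cap.py w6 0.110
```

```text
time: 26.92
ee_pos: [0.3776, -0.1686, 0.0712]
eef_rot: [[0.996, -0.088, -0.0], [-0.088, -0.996, 0.0], [-0.0, -0.0, -1.0]]
force: [0.5, -0.3, -0.2]
width: 0.86
gripper_force: 0.0
[ 0.3778 -0.1687  0.1814] [ 0.9961 -0.0879]
[ 604  175   36   43 1184] c [ 401.8002 -353.2195] size [25.8796 21.5607] yaw -1.5402311 z 0.114444268630606 slope [-0.0027 -0.0076]
[ 269  238   98   40 3522] c [ 378.3112 -168.8158] size [61.3651 25.0113] yaw -0.09190626 z 0.11091998247829515 slope [-0.0554  0.0036]
```

```bash
python3 -m inch '[0.05,0,-3,0,0,0,-3,0,0,0,-3,0,0,0,-2,0,0,0,-1.2,0,0,0,0,0,0,0,0,0]'; python3 -m inch '[0,0,0,0,0,0,0,0,0,0,0,0,0,0,0,0,0,0,0,0,0,0,0,0]' 5 55; python3 -m inch '[0,0,1,0,0,0,2,0,0,0,3,0,0,0,3,0,0,0,3,0,0,0,2,0,0,0,0,0]'
```

```text
time: 28.13
ee_pos: [0.3777, -0.1682, 0.0583]
eef_rot: [[0.996, -0.088, -0.003], [-0.088, -0.996, 0.002], [-0.003, -0.002, -1.0]]
force: [0.1, 0.3, -0.3]
width: 0.865
gripper_force: 0.0
time: 28.63
ee_pos: [0.3786, -0.169, 0.0598]
eef_rot: [[0.996, -0.088, 0.001], [-0.088, -0.996, -0.001], [0.001, 0.001, -1.0]]
force: [-0.0, 0.3, 6.5]
width: 0.701
gripper_force: 55.0
time: 29.22
ee_pos: [0.3793, -0.1694, 0.2023]
eef_rot: [[0.996, -0.088, 0.005], [-0.088, -0.996, -0.004], [0.005, 0.004, -1.0]]
force: [0.4, -0.1, -2.6]
width: 0.698
gripper_force: 55.0
```

```bash
python3 -m inch '[1.5,0.2,0,0.008,2.7,0.5,0,0.008,2.7,0.5,0,0.008,2.7,0.5,0,0.008,2.7,0.5,0,0.008,2.7,0.5,0,0.008,2.7,0.5,0,0.008,2.7,0.5,0,0.0095]' >/dev/null; python3 -m inch '[2.7,0.5,0,0,2.7,0.5,0,0,2,0.3,0,0,0.9,0.1,0,0,0,0,0,0,0,0,0,0]'
```

```text
time: 30.38
ee_pos: [0.6647, -0.1175, 0.1966]
eef_rot: [[1.0, -0.022, -0.004], [-0.022, -1.0, 0.001], [-0.004, -0.001, -1.0]]
force: [-0.8, 0.2, -3.1]
width: 0.699
gripper_force: 55.0
```

```bash
python3 -m inch '[0,-0.1,-2,0,0,0,-3,0,0,0,-2.5,0,0,0,-0.5,0,0,0,0,0,0,0,0,0]'; python3 cap.py w7 0.168
```

```text
time: 30.88
ee_pos: [0.6654, -0.1191, 0.1204]
eef_rot: [[1.0, -0.023, 0.001], [-0.023, -1.0, -0.0], [0.001, 0.0, -1.0]]
force: [0.5, -0.8, -3.1]
width: 0.698
gripper_force: 55.0
[ 0.6654 -0.1191  0.1204] [ 0.9997 -0.023 ]
[ 222  356  192   21 3464] c [ 671.2054 -119.144 ] size [60.5632  3.0832] yaw -0.020411221 z 0.1670232729334663 slope [-1.6854  0.0374]
[ 226  415  184   21 3706] c [ 652.2704 -118.6494] size [59.9463 10.6588] yaw -0.02340156 z 0.17117519601022824 slope [ 0.0625 -0.0015]
```

Run:
```python
from h import *
snap("scene","s7");v=V("s7");C=v.cloud()
m=(abs(C[...,1]+.119)<.027)&(C[...,0]>.655)&(C[...,0]<.70)&(C[...,2]>.085)&(C[...,2]<.164)
P=C[m];print(len(P));A=np.c_[P[:,2]-.12,P[:,1]+.119,np.ones(len(P))]
g=np.linalg.lstsq(A,P[:,0],rcond=None)[0];r=P[:,0]-A@g;k=abs(r)<.003;print(k.sum(),np.linalg.lstsq(A[k],P[k,0],rcond=None)[0])
for z in np.arange(.085,.185,.01):
    q=(abs(C[...,1]+.119)<.027)&(C[...,0]>.655)&(C[...,0]<.70)&(abs(C[...,2]-z)<.005);print(round(z,3),q.sum(),np.median(C[q][:,0]))
cv2.imwrite("pics/s7c.png",cv2.resize(v.im[190:400,180:420],None,fx=3,fy=3)[:,:,::-1])
```

```text
899
896 [-0.0325  0.0208  0.6739]
0.085 93 0.6746060063853468
0.095 101 0.6747120278599334
0.105 115 0.6744886651943482
0.115 107 0.6739909803747391
0.125 121 0.6737868639068062
0.135 112 0.6733474509185358
0.145 133 0.6728697380209405
0.155 108 0.6728656612193841
0.165 139 0.6725286237474929
0.175 91 0.6591612717511313
```

View pics/s7c.png

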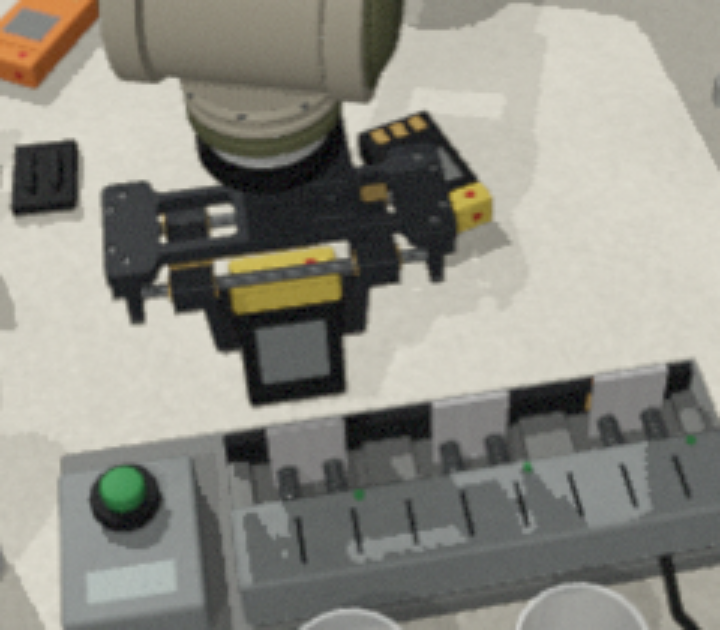

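```bash
cat > face.py <<'E'
import sys
from h import *
y0,x0,x1,n=float(sys.argv[1]),float(sys.argv[2]),float(sys.argv[3]),sys.argv[4]
s=arm.read_state();print(s['ee_pos'],s['force'])
snap("scene",n);C=V(n).cloud()
m=(abs(C[...,1]-y0)<.027)&(C[...,0]>x0)&(C[...,0]<x1)&(C[...,2]>.088)&(C[...,2]<.21)
P=C[m];k=np.ones(len(P),bool);A=np.c_[P[:,2]-.02,P[:,1]-y0,np.ones(len(P))]
for _ in range(6): g=np.linalg.lstsq(A[k],P[k,0],rcond=None)[0];k=abs(P[:,0]-A@g)<max(.002,1.5*np.std((P[:,0]-A@g)[k])*.7)
print(k.sum(),"far face x at z=.02, .055: ",g[2],g[2]+.035*g[0],"lean",g[0],"y range",np.percentile(P[k][:,1],[1,99]))
E
python3 -m inch '[0,0,-0.5,0,0.6,0,0,0,0.6,-0.01,0,0,0.6,0,0,0,0.6,-0.01,0,0,0.5,-0.01,0,0,0,0,0,0,0,0,0,0]'; python3 face.py -0.119 0.68 0.73 s8
```

```text
time: 31.65
ee_pos: [0.6941, -0.119, 0.1139]
eef_rot: [[1.0, -0.022, -0.002], [-0.022, -1.0, 0.0], [-0.002, -0.0, -1.0]]
force: [-2.8, -0.3, -3.1]
width: 0.702
gripper_force: 55.0
[ 0.6941 -0.119   0.1139] [-2.7903 -0.3024 -3.0678]
861 far face x at z=.02, .055:  0.7044855982900513 0.7036461022197984 lean -0.02398560200722526 y range [-0.1453 -0.0926]
```

```bash
python3 -m inch '[0.4,0,0,0,0.4,-0.02,0,0,0.4,0,0,0,0,0,0,0,0,0,0,0,0,0,0,0]'; python3 face.py -0.119 0.69 0.74 s9
```

```text
time: 32.2
ee_pos: [0.7061, -0.1192, 0.114]
eef_rot: [[1.0, -0.023, -0.001], [-0.023, -1.0, 0.0], [-0.001, -0.0, -1.0]]
force: [-5.3, -0.2, -2.9]
width: 0.694
gripper_force: 55.0
[ 0.7061 -0.1192  0.114 ] [-5.3037 -0.2306 -2.925 ]
864 far face x at z=.02, .055:  0.7162079059192544 0.7154487185727157 lean -0.021691067043961246 y range [-0.1453 -0.0925]
```

```bash
python3 -m inch '[0,0,-0.6,0,0,0,-0.6,0,0,0,-0.6,0,0,0,0,0]'; python3 -m inch '[0,0,-0.5,0,0,0,-0.5,0,0,0,-0.3,0,0,0,0,0,0,0,0,0]'
```

```text
time: 32.58
ee_pos: [0.7057, -0.1191, 0.0947]
eef_rot: [[1.0, -0.023, -0.002], [-0.023, -1.0, 0.001], [-0.002, -0.001, -1.0]]
force: [-4.4, 0.1, -5.7]
width: 0.702
gripper_force: 55.0
time: 33.0
ee_pos: [0.7058, -0.1192, 0.0822]
eef_rot: [[1.0, -0.023, -0.002], [-0.023, -1.0, 0.001], [-0.002, -0.0, -1.0]]
force: [-4.2, -1.0, -6.6]
width: 0.699
gripper_force: 55.0
```

```bash
python3 -m inch '[0,0,-0.15,0,0,0,0,0,0,0,0,0]'; python3 -m inch '[0,0,-0.15,0,0,0,0,0,0,0,0,0]';python3 face.py -0.119 0.69 0.74 s10
```

```text
time: 33.25
ee_pos: [0.7062, -0.1192, 0.0815]
eef_rot: [[1.0, -0.023, -0.001], [-0.023, -1.0, 0.0], [-0.001, -0.0, -1.0]]
force: [-4.7, -0.3, -4.3]
width: 0.694
gripper_force: 55.0
time: 33.5
ee_pos: [0.7063, -0.1193, 0.0804]
eef_rot: [[1.0, -0.023, 0.0], [-0.023, -1.0, -0.0], [0.0, 0.0, -1.0]]
force: [-4.9, -0.5, -1.5]
width: 0.702
gripper_force: 55.0
[ 0.7063 -0.1193  0.0804] [-4.8825 -0.5447 -1.4977]
474 far face x at z=.02, .055:  0.6993192485249178 0.7053617446379075 lean 0.17264274608542027 y range [-0.145  -0.0929]
```

```bash
python3 -m inch '[0,0,-0.12,0,0,0,0,0,-0.2,0,0,0,0,0,0,0]'; python3 -m inch '[0,0,0,0,0,0,0,0,0,0,0,0,0,0,0,0]' 7.4; python3 -m inch '[0,0,1,0,0,0,2,0,0,0,3,0,0,0,3,0,0,0,3,0,0,0,3,0,0,0,2,0,0,0,0,0]'; python3 -m inch '[0,0,0,0]' >/dev/null; python3 cap.py w11 0.130
```

```text
time: 33.88
ee_pos: [0.7051, -0.1192, 0.0799]
eef_rot: [[1.0, -0.022, 0.003], [-0.022, -1.0, -0.001], [0.003, 0.0, -1.0]]
force: [-0.9, 0.5, 1.5]
width: 0.696
gripper_force: 55.0
time: 34.22
ee_pos: [0.7047, -0.1193, 0.0792]
eef_rot: [[1.0, -0.023, 0.001], [-0.023, -1.0, -0.0], [0.001, 0.0, -1.0]]
force: [-0.0, 1.0, 0.5]
width: 0.841
gripper_force: 0.0
time: 34.88
ee_pos: [0.7053, -0.1195, 0.2555]
eef_rot: [[1.0, -0.023, 0.01], [-0.023, -1.0, -0.003], [0.01, 0.003, -1.0]]
force: [0.3, -0.6, 0.1]
width: 0.844
gripper_force: 0.0
[ 0.7045 -0.1193  0.2504] [ 0.9997 -0.0226]
[ 277  225   82   33 2568] c [ 700.4496 -119.1652] size [62.1011 24.856 ] yaw -0.017196544 z 0.13046125716404752 slope [-0.0581  0.0002]
```

Bay 3's pack is seated: cap centre at (700.4, -119.2) and z 130.5, matching the full pack that was there. Next is pack L, with a fresh measurement.

```bash
python3 -m inch '[-1.5,0.7,1,0,-2.7,1.25,1,0,-2.7,1.25,0,0,-2.7,1.25,0,0,-2.7,1.25,0,0,-2.7,1.25,0,0,-2.7,1.25,0,0,-2.7,1.25,0,0]' >/dev/null;  python3 -m inch '[-1,0.5,0,0,0,0,0,0.0,0,0,0,0]'; python3 look.py w12
```

```text
time: 35.93
ee_pos: [0.4902, -0.0197, 0.2684]
eef_rot: [[1.0, -0.022, -0.001], [-0.022, -1.0, 0.0], [-0.001, -0.0, -1.0]]
force: [0.0, 0.6, 0.4]
width: 0.841
gripper_force: 0.0
[ 0.4902 -0.0197  0.2684] [ 0.9997 -0.0224]
[ 255  186   81  105 5298] c [449.599    4.8005] size [109.901   62.0458] yaw 0.26362666 0.026501272272414056 [49.4519 43.8635 22.7744]
```

```bash
python3 -m inch '[-0.17,0.84,0,0.0715,-0.17,0.84,0,0.0715,-0.17,0.84,0,0.0715,-0.17,0.84,0,0.0715,0,0,0,0,0,0,-2,0,0,0,-3,0,0,0,-3.5,0]' 7.6 6 >/dev/null; python3 -m inch '[0,0,-3.5,0,0,0,-3.5,0,0,0,-3.5,0,0,0,-3,0,0,0,-2,0,0,0,-1,0,0,0,0,0,0,0,0,0]'
```

```text
time: 37.32
ee_pos: [0.4839, 0.0133, 0.0184]
eef_rot: [[0.966, 0.258, -0.001], [0.258, -0.966, 0.0], [-0.001, -0.001, -1.0]]
force: [0.2, 1.3, 0.2]
width: 0.864
gripper_force: 0.0
```

```bash
python3 -m inch '[0,0.05,-0.8,0,0,0,-0.65,0,0,0,0,0,0,0,0,0]'; python3 -m inch '[0,0,0,0,0,0,0,0,0,0,0,0,0,0,0,0,0,0,0,0,0,0,0,0]' 5 6; python3 -m inch '[-0.25,-0.07,0.87,0,-0.33,-0.09,0.84,0,-0.41,-0.11,0.8,0,-0.48,-0.13,0.76,0,-0.55,-0.15,0.71,0,-0.62,-0.17,0.65,0,-0.68,-0.18,0.58,0,-0.73,-0.2,0.51,0]'; python3 -m inch '[-0.77,-0.21,0.43,0,-0.81,-0.22,0.35,0,-0.84,-0.23,0.27,0,-0.86,-0.23,0.18,0,-0.87,-0.24,0.09,0,-0.88,-0.24,0.01,0,-0.87,-0.24,-0.08,0,-0.86,-0.23,-0.17,0]';  python3 -m inch '[0,0,0,0,0,0,0,0]'; python3 -c "
from h import *
snap('scene','s12'); v=V('s12'); cv2.imwrite('pics/s12c.png',cv2.resize(v.im[130:350,220:440],None,fx=2.5,fy=2.5)[:,:,::-1])"
```

```text
time: 37.65
ee_pos: [0.4835, 0.0144, 0.0045]
eef_rot: [[0.966, 0.26, -0.0], [0.26, -0.966, 0.0], [-0.0, -0.0, -1.0]]
force: [0.2, 0.3, 1.7]
width: 0.863
gripper_force: 0.0
time: 38.15
ee_pos: [0.4837, 0.0144, 0.0049]
eef_rot: [[0.966, 0.26, 0.001], [0.26, -0.966, -0.0], [0.001, 0.0, -1.0]]
force: [0.0, 0.9, 5.3]
width: 0.703
gripper_force: 6.0
time: 38.82
ee_pos: [0.4424, 0.0032, 0.0625]
eef_rot: [[0.966, 0.26, 0.001], [0.26, -0.966, -0.0], [0.001, 0.0, -1.0]]
force: [1.1, 0.8, -1.5]
width: 0.705
gripper_force: 6.0
time: 39.48
ee_pos: [0.3745, -0.0152, 0.0731]
eef_rot: [[0.965, 0.261, 0.0], [0.261, -0.965, -0.0], [0.0, 0.0, -1.0]]
force: [-0.4, 0.1, 5.9]
width: 0.705
gripper_force: 6.0
time: 39.65
ee_pos: [0.3742, -0.0152, 0.0728]
eef_rot: [[0.966, 0.26, -0.001], [0.26, -0.966, -0.0], [-0.001, -0.0, -1.0]]
force: [-2.2, 0.1, 5.5]
width: 0.703
gripper_force: 6.0
```

View pics/s12c.png

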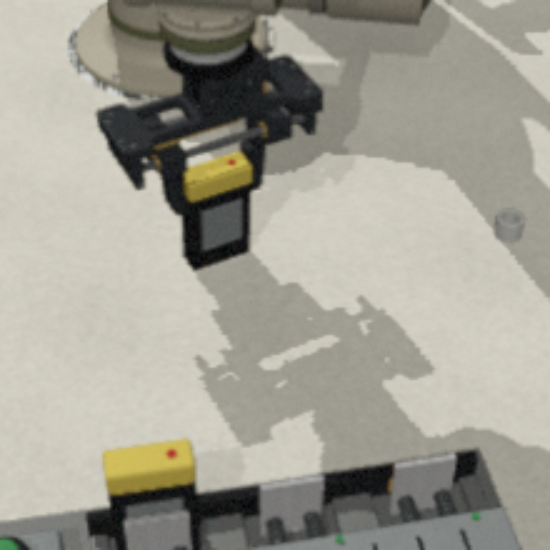

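The crop shows pack L upright in the gripper at (215,220), and bay 3's pack seated at (150,470). I'll release and measure.

```bash
python3 -m inch '[0,0,0,0,0,0,0,0,0,0,0,0]' 7.6 >/dev/null; python3 -m inch '[0,0,1,0,0,0,2,0,0,0,3,0,0,0,3,0,0,0,2,0,0,0,0,0,0,0,0,0]' >/dev/null; python3 cap.py w13 0.110
```

```text
[ 0.3755 -0.015   0.1827] [0.9654 0.2606]
[ 269  246   98   36 3230] c [371.5502 -15.8564] size [24.2889 61.8249] yaw 0.2615652 z 0.11079693839788993 slope [0.0214 0.0048]
```

```bash
python3 -m inch '[-0.4,-0.1,-3,0,0,0,-3,0,0,0,-3,0,0,0,-2,0,0,0,-1.25,0,0,0,0,0,0,0,0,0]' >/dev/null; python3 -m inch '[0,0,0,0,0,0,0,0,0,0,0,0,0,0,0,0,0,0,0,0,0,0,0,0]' 5 55; python3 -m inch '[0,0,1,0,0,0,2,0,0,0,3,0,0,0,3,0,0,0,3,0,0,0,2,0,0,0,0,0]'>/dev/null;  python3 -m inch '[1.6,0.5,0,-0.0355,2.6,0.85,0,-0.0355,2.6,0.85,0,-0.0355,2.6,0.85,0,-0.0355,2.6,0.85,0,-0.0355,2.6,0.85,0,-0.0355,2.6,0.85,0,-0.0355,2.6,0.85,0,-0.0355]' >/dev/null;python3 -m inch '[2.6,0.85,0,0,2.6,0.85,0,0,2.6,0.85,0,0,1.6,0.5,0,0,0.7,0.2,-1,0,0,0,-3,0,0,0,-3,0,0,0,-1.5,0]' >/dev/null; python3 -m inch '[0,0,0,0,0,0,0,0]'; python3 face.py 0.081 0.66 0.71 s13
```

```text
time: 41.67
ee_pos: [0.3717, -0.0161, 0.0606]
eef_rot: [[0.966, 0.26, 0.001], [0.26, -0.966, -0.0], [0.001, 0.001, -1.0]]
force: [-0.3, -0.1, 7.7]
width: 0.695
gripper_force: 55.0
time: 43.75
ee_pos: [0.6691, 0.0808, 0.1125]
eef_rot: [[1.0, -0.021, -0.004], [-0.021, -1.0, 0.0], [-0.004, -0.0, -1.0]]
force: [-0.4, -0.4, -3.2]
width: 0.698
gripper_force: 55.0
[0.6691 0.0808 0.1125] [-0.3784 -0.4465 -3.1803]
758 far face x at z=.02, .055:  0.6849020134968191 0.6852816651507849 lean 0.01084719011330735 y range [0.0545 0.1071]
```

```bash
python3 -m inch '[0,0,0.3,0,0.6,0,0,0,0.6,-0.02,0,0,0.6,0,0,0,0.6,-0.02,0,0,0.6,-0.02,0,0,0.5,0,0,0,0,0,0,0]'; python3 -m inch '[0,0,0,0,0,0,0,0]'; python3 face.py 0.080 0.69 0.745 s14
```

```text
time: 44.47
ee_pos: [0.7058, 0.0803, 0.1177]
eef_rot: [[1.0, -0.021, -0.001], [-0.021, -1.0, 0.0], [-0.001, -0.0, -1.0]]
force: [-6.1, 1.2, 0.1]
width: 0.7
gripper_force: 55.0
time: 44.63
ee_pos: [0.705, 0.0804, 0.1177]
eef_rot: [[1.0, -0.02, -0.002], [-0.02, -1.0, -0.0], [-0.002, 0.0, -1.0]]
force: [-5.3, -0.3, -1.3]
width: 0.701
gripper_force: 55.0
[0.705  0.0804 0.1177] [-5.2662 -0.3333 -1.3095]
835 far face x at z=.02, .055:  0.7208862221561929 0.7212304669642535 lean 0.009835565944589114 y range [0.0534 0.1064]
```

```bash
python3 -m inch '[0,0,-0.6,0,0,0,-0.6,0,0,0,-0.6,0,0,0,-0.6,0,0,0,0,0]'; python3 -m inch '[0,0,-0.5,0,0,0,-0.4,0,0,0,0,0,0,0,0,0]';python3 -m inch '[0,0,-0.15,0,0,0,0,0,0,0,0,0]'
```

```text
time: 45.1
ee_pos: [0.7044, 0.0805, 0.0925]
eef_rot: [[1.0, -0.02, -0.003], [-0.02, -1.0, 0.0], [-0.003, -0.0, -1.0]]
force: [-5.7, 0.3, -6.2]
width: 0.697
gripper_force: 55.0
time: 45.43
ee_pos: [0.7045, 0.0805, 0.084]
eef_rot: [[1.0, -0.02, -0.003], [-0.02, -1.0, 0.0], [-0.003, -0.0, -1.0]]
force: [-5.6, 0.3, -4.3]
width: 0.696
gripper_force: 55.0
time: 45.68
ee_pos: [0.7048, 0.0805, 0.0831]
eef_rot: [[1.0, -0.02, -0.002], [-0.02, -1.0, 0.0], [-0.002, -0.0, -1.0]]
force: [-5.1, 0.6, -2.4]
width: 0.697
gripper_force: 55.0
```

```bash
python3 -m inch '[0,0,-0.15,0,0,0,0,0,0,0,0,0]';python3 -m inch '[0,0,-0.12,0,0,0,0,0,0,0,0,0]'; python3 -m inch '[-0.1,0,-0.1,0,-0.1,0,0,0,-0.1,0,0,0,0,0,0,0]'
```

```text
time: 45.93
ee_pos: [0.7049, 0.0805, 0.0818]
eef_rot: [[1.0, -0.02, -0.002], [-0.02, -1.0, 0.0], [-0.002, -0.0, -1.0]]
force: [-5.0, 0.9, -1.7]
width: 0.7
gripper_force: 55.0
time: 46.18
ee_pos: [0.7049, 0.0805, 0.0806]
eef_rot: [[1.0, -0.02, -0.001], [-0.02, -1.0, 0.0], [-0.001, -0.0, -1.0]]
force: [-5.2, 0.0, -1.2]
width: 0.7
gripper_force: 55.0
time: 46.52
ee_pos: [0.7024, 0.0805, 0.08]
eef_rot: [[1.0, -0.02, 0.0], [-0.02, -1.0, 0.0], [0.0, -0.0, -1.0]]
force: [-4.0, 1.4, 0.3]
width: 0.701
gripper_force: 55.0
```

```bash
python3 -m inch '[0,0,-0.1,0,0,0,0,0]' >/dev/null; python3 -m inch '[0,0,0,0,0,0,0,0,0,0,0,0,0,0,0,0]' 7.4; python3 -m inch '[0,0,1,0,0,0,2,0,0,0,3,0,0,0,3,0,0,0,3,0,0,0,3,0,0,0,2,0,0,0,0,0]'>/dev/null; python3 -m inch '[0,0,0,0,0,0,0,0]' >/dev/null; python3 cap.py w15 0.130
python3 - <<'E'
from h import *
for n in("w2","w11"):
    v=V(n);C=v.cloud();im=v.im.astype(int);m=(im[...,1]-im[...,0]>50)&(im[...,1]-im[...,2]>30)&(C[...,0]>.6)&(C[...,2]>.06)&(C[...,2]<.09)
    vv,uu=np.nonzero(m);print(n,m.sum(),uu.mean(),vv.mean(),v.z(uu.mean(),vv.mean(),.076),np.median(C[m],0))
E
```

```text
time: 47.02
ee_pos: [0.7028, 0.0802, 0.0789]
eef_rot: [[1.0, -0.021, 0.001], [-0.021, -1.0, -0.0], [0.001, 0.0, -1.0]]
force: [0.5, 0.2, -0.1]
width: 0.839
gripper_force: 0.0
[0.7021 0.0804 0.2477] [ 0.9998 -0.0207]
[ 277  217   82   34 2602] c [704.1388  80.1308] size [61.3389 25.0607] yaw -0.02045164 z 0.1305288819097628 slope [-0.0311  0.0025]
[ 539  217   86   34 2535] c [ 700.0408 -118.8822] size [62.3178 25.6333] yaw -0.016360918 z 0.13052647654991612 slope [-0.0248 -0.0011]
w2 633 431.1169036334913 193.7093206951027 [ 0.721  -0.2203  0.076 ] [ 0.7201 -0.2289  0.0765]
w11 629 426.483306836248 198.45310015898252 [ 0.7216 -0.2157  0.076 ] [ 0.7202 -0.2285  0.0765]
```

```bash
python3 -m inch '[0.1,-1.8,0,0,0.15,-3,0,0,0.15,-3,0,0,0.15,-3,0,0,0.15,-3,0,0,0.2,-3,0,0,0.2,-3,0,0,0.2,-3,0,0]' 0 10 >/dev/null; python3 -m inch '[0.2,-3,0,0,0.2,-3,0,0,0.1,-2.1,0,0,0,0,0,0,0,0,-3,0,0,0,-3,0,0,0,-3,0,0,0,-3,0]' >/dev/null; python3 -m inch '[0,0,-2,0,0,0,-1,0,0,0,-0.4,0,0,0,0,0,0,0,0,0]'
```

```text
time: 49.65
ee_pos: [0.721, -0.2286, 0.0962]
eef_rot: [[1.0, -0.02, 0.002], [-0.02, -1.0, -0.001], [0.002, 0.001, -1.0]]
force: [0.6, -0.4, 1.2]
width: 0.006
gripper_force: 0.0
```

```bash
python3 -m inch '[0,-0.08,-0.8,0,0,0,-0.6,0,0,0,-0.4,0,0,0,-0.2,0,0,0,0,0]'; python3 -m inch '[0,0,-0.2,0,0,0,-0.2,0,0,0,0,0,0,0,0,0]'; python3 -m inch '[0,0,-0.2,0,0,0,0,0,0,0,0,0]'
```

```text
time: 50.07
ee_pos: [0.7203, -0.2294, 0.0746]
eef_rot: [[1.0, -0.021, -0.0], [-0.021, -1.0, 0.0], [-0.0, -0.0, -1.0]]
force: [-1.8, 1.0, 2.5]
width: 0.001
gripper_force: 1.2
time: 50.4
ee_pos: [0.7205, -0.2295, 0.0713]
eef_rot: [[1.0, -0.021, 0.0], [-0.021, -1.0, -0.0], [0.0, 0.0, -1.0]]
force: [-1.5, 0.2, 4.4]
width: 0.002
gripper_force: 2.2
time: 50.65
ee_pos: [0.7205, -0.2295, 0.0704]
eef_rot: [[1.0, -0.021, 0.001], [-0.021, -1.0, -0.001], [0.001, 0.001, -1.0]]
force: [-4.4, 1.3, 10.2]
width: 0.007
gripper_force: 5.0
```

The button bottomed out at z 70.4 mm with 10 N. I'll retract and check the scene.

```bash
python3 -m inch '[0,0,1,0,0,0,3,0,0,0,3,0,0,0,3,0,-1,0,3,0,-3,0,3,0,-3,0,0,0,-3,0,0,0]' >/dev/null; python3 -m inch '[-3,0,0,0,-3,0,0,0,-2,0,0,0,0,0,0,0]'
python3 - <<'E'
from h import *
snap("scene","s20"); v=V("s20"); cv2.imwrite("pics/s20b.png",v.im[:,:,::-1])
E
```

```text
time: 51.65
ee_pos: [0.5383, -0.2293, 0.2292]
eef_rot: [[1.0, -0.022, -0.0], [-0.022, -1.0, -0.0], [-0.0, 0.0, -1.0]]
force: [0.4, 0.6, -0.3]
width: 0.003
gripper_force: 0.0
```

View pics/s20b.png

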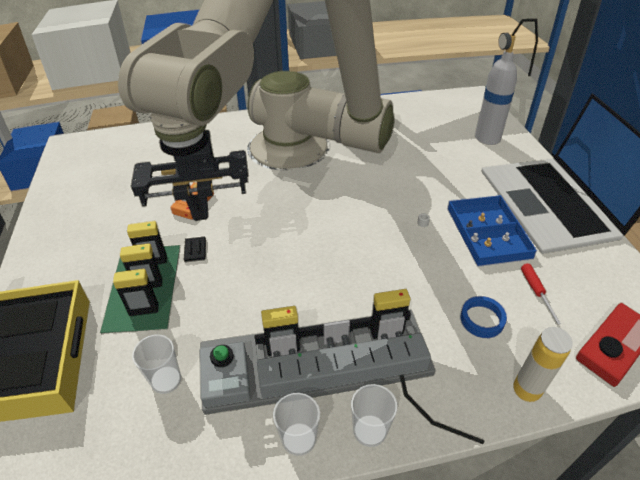

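The three full packs stand on the mat at (140,265), and the two flat packs are in bays 3 (280,325) and 1 (392,310). No black pack is left on the table and nothing else has moved. Handing in.

```bash
python3 -c "
from workcell import arm
print(arm.job_done())"
```

```text
the job is handed in; nothing more can be done
None
```

The three charged packs are standing on the green mat, the two flat packs that were there are seated in bays 1 and 3, and the start button was pressed to its stop before I handed the job in (no verdict was returned).

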